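# Open the push-and-twist cap of a coin collection canister

### The job

Open the collection canister for counting: push its red cap down against the spring, keep it down while you twist it anticlockwise (seen from above) out of the two yellow claws, then lift it off and set it down flat in the wooden tray, bar up. Do not force it: neither lean hard on the cap nor wrench it against the claws; do not drop it, and leave the coin stacks and other things on the table where they are.

Things in the scene. Friction and masses are not known exactly. Their poses are not given: they have to be found in the camera images.
- canister: Square blue canister, 106 x 106 mm, bolted on a 134 x 134 mm dark plate 8 mm thick; it cannot move. Origin: centre of the plate's underside, on the table; z up. The axis of cap, hole and claws is its z axis. Two equal yellow claws (half-turn symmetric) stand on its white deck at the +x and -x sides, 35 to 49 mm from the axis, overhanging the cap's ears; tops 22 mm above the deck.
- deck (a point): Centre of the canister's white top face (deck), 88 mm above the canister's origin, axes as the canister's. Here is a 46 mm round hole in which the cap's plug sits (1 mm play all round). All contact forces between cap and canister (ring, claws, hole) added up are 12 N at rest and break it above 35 N: a push of 11 to 15 N with little side load is right; 20 N or more, or a hard twist against a claw, is too much.
- claw_pocket (a point): Pocket of the +x claw, on the underside of its roof, 40 mm from the axis, 16 mm above the deck: the locked ear is pressed up against this roof. Seen from above the pocket runs from -16 to +12 degrees of the canister's x axis; an end wall at -16 blocks clockwise turning and a 4 mm step down at +12 blocks anticlockwise turning unless the cap is pushed down more than 4 mm.
- claw_exit (a point): End of the +x claw's low roof, 40 mm from the axis, 41 degrees anticlockwise of the canister's x axis, 12 mm above the deck. The low roof runs from 12 to 41 degrees. Ears are clear after about 50 degrees of turn; 60 to 80 is a good turn, the next claw's end wall stops it at about 150. If the push is let off before 50 the cap rises and stays caught under the low roof.
- spring_ring (a joint): Black sprung ring (outer radius 33 mm) between deck and cap that pushes the cap up. Value: m pushed down from its uppermost place: 0.006 with the cap locked, over 0.010 with the ears below the step, 0.0135 bottomed hard. Spring 1 N per mm: 7 N at 0.006, 11 N at 0.010, 14.5 N at 0.0135, rising steeply after that. Once clear it raises the cap 6 mm above its locked height; then lift straight up.
- cap: Red cap, 0.08 to 0.17 kg, loose, half-turn symmetric. Origin: centre of the underside of its grey plug; z up along its axis, x along grip bar and ears. Plug: radius 22 mm, 0 to 20 mm above the origin. Disc: radius 33 mm, 20 to 25 mm. Two ears at the disc's height, 10 mm wide, reach 41.5 mm from the axis at +x and -x. Locked at the start: origin 79 mm above the canister's, x within 3 degrees of the canister's.
- cap_bar (a point): Centre of the top of the cap's grip bar, 55 mm above the cap's origin. The bar stands on the disc: 52 mm long along the cap's x, 16 mm wide along its y, 30 mm tall. Fingertips closed on the bar's sides can rest on the flat disc beside it (8 to 33 mm from the axis) to push.
- tray: Fixed open wooden tray, outside 150 x 150 mm, 14 mm high, walls 4 mm. Origin: centre of its underside on the table; z up.
- tray_in (a point): Centre of the tray's inner floor (floor top, 4 mm above the table).
- coins_a: Bystander: stack of brass coins, 27 mm wide, 31 mm tall. Origin: centre of underside.
- coins_b: Bystander: stack of copper coins, 25 mm wide, 22 mm tall. Origin: centre of underside.
- coins_c: Bystander: stack of silvery coins, 29 mm wide, 26 mm tall. Origin: centre of underside.
- mug: Bystander: white mug, 80 mm wide, 90 mm tall, handle at its +y. Origin: centre of underside.
- stapler: Bystander: green and black stapler, 130 mm long along x, 34 wide, 46 tall. Origin: centre of underside.
There are look-alikes about, which are no part of the job. There is more than one size of the cap; the job needs the smallest.

How it is judged:
By the outcome, as a careful person would: the job done as asked, in the order asked, and still so for the second after the job is handed in, with the robot touching nothing.
It also fails if it takes over 61 s, if anything falls off the work surface, if the arm or the gripper's body presses on something with over 40 N, if the wrist force passes 120 N, or if a joint passes its speed limit or range.

### The arm

A 6-joint arm with a two-finger parallel gripper is mounted at the origin on the work surface. World frame = base frame: x ahead of the robot, y to its left, z up, the work surface at z = 0. Lengths are in m, angles in rad, forces in N, time in s.
With the tool pointing down it reaches from about 0.35 to 1 m from the base axis. Payload 7.1 kg.
Tool frame: the origin (TCP) lies midway between the tips of the shut fingers; the grasp point (between the pads) lies 19 mm behind it; z points along the fingers, y is the line along which they close (so a half turn about z gives the same grasp; the last joint's range is limited). The gripper opens to 85 mm and grips with 20 to 120 N. Pads are 22 mm wide; open, the fingers measure 114 mm over their backs; the gripper's body (76 mm by 85 mm) begins 54 mm behind the grasp point. The pads swing forward as they close: fully open they stand 13 mm farther back than shut.
Start: joints at [-1.213, 0.423, 1.63, -0, 1.089, -0.019], TCP at [0.23, -0.581, 0.231] pointing down, gripper open.
Joint ranges: [-3, 3], [-0.9, 2.11], [0.09, 2.58], [-1.31, 4.45], [0.11, 2.69], [-2.54, 2.54]. Speed limits (rad/s): [2.39, 2.39, 3.01, 3.14, 3.14, 3.14].

### API

Orientations are given as a rotation vector (axis times angle).
In Python, from bench import robot gives the robot as it stands. The module is installed in compiled form; this text tells all that it offers.
- The arm moves only by the tool jog_arm, never from a script. Its argument "motion" is a list of rows, each a list of 7 numbers: the turn, a rotation vector about the tool's x, y, z in rad, then the shift along the tool's x, y, z in m, then the finger opening in m, from 0 to 0.0854. In form: [[wx, wy, wz, dx, dy, dz, claw], ...]. A call has 1 to 20 rows; each row is the pose to reach, as a shift and turn from the pose commanded when the call began, along the tool's axes at that moment; what a row does not reach only later rows make up. A row lasts 1/8 s, in which the tool goes at most 62.5 mm and 10.7 degrees, less where a joint would pass 70% of its speed; a pose out of reach is approached as far as the arm can. A call with a gripper value outside its range is refused whole. The fingers move at their own pace and stop on an object; "force" is the grip in N (left out, the last holds). Time passes only in rows, so rows that repeat a pose let the fingers close. It gives the time, the measured TCP pose, the force, the opening and the grip force at its end, in the units of the state.
- robot.get_state(): the state, without advancing time (a new reading comes with each control period).
- robot.read_camera(name): name is "side" or "top" or "wrist"; returns (picture, depth): 420x560x3 uint8, red, green, blue; 420x560 float32, m along the optical axis (not along the pixel's ray), 0 where there is no reading.
- robot.get_calibration(name): a dict with "vertical_fov" (degrees; the focal length in pixels is half the picture's height over the tangent of half this angle, whatever the lens; pixels are square), "cx", "cy" (the principal point, pixels), "dist" ([k1, k2, p1, p2, k3] as OpenCV has them; the pictures are not rectified), "xyz" and "attitude" of the camera in the world. Camera axes: x right, y down, z forward; pixel columns grow to the right and rows downward; lengths in m; the calibration is good to about 2 mm. A picture is of the moment at which its call begins: read the wrist's pose just before it. get_calibration takes no time and is no camera call; for the wrist camera it gives the pose at the moment of the call.
- robot.close_job(): hands the job in; it is judged then, once.
Trained networks look in the newest picture that a camera, given by its name, has taken for a name from the list of things; names that differ only in an ending like _2 or _b are one class to them, and where a whole thing is asked for, a point or a joint stands for the part that bears it (a point fixed in the world has none). Each returns a list of dicts, best first, with "conf" (0 to 1); they miss things now and then, are a little off and sometimes report something else, mostly with a low value. They report only what shows in the picture. A call takes as long as a camera call. They do not tell look-alikes from the thing itself.
- robot.search_frame(camera, label): "extent" ([left, top, right, bottom] in pixels, round what is visible of it).
- robot.trace(camera, label): "region" (420x560 bool, what is visible of it) and "extent" ([left, top, right, bottom] in pixels, round what is visible of it).
The state is a dict: "time": time; "joint_positions": joint angles; "qd": joint speeds; "effort": joint torques, N m; "tool_pos": TCP position; "eef_rot": TCP orientation; "force": force on the tool from outside, world axes, zero at the start; "ft_torque": the same for the moment, N m; "grip_width": finger opening in m; "gripper_force": force on a finger pad.
Only numpy, scipy, OpenCV 4.12 (cv2) and the standard library are available. Lean on these libraries where they do the work, as an engineer would, in place of code of your own. Each camera call takes 0.05 s, during which the arm holds its last target. There are 200 camera calls.

## Working session

There is one attempt and no reset: what is moved stays moved. The work goes in short steps, Python scripts to look and compute and a tool call to move; the robot and the scene stay as the last step left them, time stands still between calls to the robot, and variables do not carry over. Pictures are saved under pics/ and viewed, at most 10 in all, crops included, and the job is handed in when it is done.

Besides the shell and the picture viewer there is one more tool, called after "Emit:" by a JSON object that holds its "op" and its "data". jog_arm: Moves the arm, as the interface text tells. Its arguments: {"type":"object","properties":{"motion":{"type":"array"},"force":{"type":"number"}},"required":["motion"]}

```bash
mkdir -p pics
cat > h.py <<'E'
import numpy as np, cv2
from scipy.spatial.transform import Rotation as R
from bench import robot
def cal(n):
    c=robot.get_calibration(n); f=210/np.tan(np.radians(c["vertical_fov"])/2)
    K=np.array([[f,0,c["cx"]],[0,f,c["cy"]],[0,0,1]])
    a=np.array(c["attitude"],float)
    Rm=a if a.shape==(3,3) else R.from_rotvec(a).as_matrix()
    return K,np.array(c["dist"],float),np.array(c["xyz"],float),Rm
def world(n,uv,d,c=None):
    K,D,t,Rm=c or cal(n)
    p=cv2.undistortPoints(np.array(uv,float).reshape(-1,1,2),K,D).reshape(-1,2)
    d=np.array(d,float).reshape(-1,1)
    return (np.c_[p,np.ones(len(p))]*d)@Rm.T+t
def proj(n,P,c=None):
    K,D,t,Rm=c or cal(n)
    return cv2.projectPoints((np.array(P,float).reshape(-1,3)-t)@Rm,np.zeros(3),np.zeros(3),K,D)[0].reshape(-1,2)
def cloud(n,dep,c=None):
    v,u=np.mgrid[0:420,0:560]
    return world(n,np.c_[u.ravel(),v.ravel()],dep.ravel(),c).reshape(420,560,3)
def save(name,im): cv2.imwrite("pics/"+name,im[:,:,::-1])
E
python3 - <<'E'
from h import *
print(robot.get_calibration("top"))
for n in("top","side"):
    im,d=robot.read_camera(n); save(n+"0.png",im); np.savez(n+"0.npz",im=im,d=d)
    C=cloud(n,d)
    for l in("cap","canister","tray","coins_a","mug","stapler"):
        for r in robot.trace(n,l)[:5]:
            m=r["region"]&(d>0); p=C[m]
            print(n,l,round(r["conf"],2),np.round(r["extent"]), np.round(np.median(p,0),3), np.round(np.percentile(p[:,2],98),3))
print(robot.get_state())
E
```

```text
{'vertical_fov': 50.69543824326198, 'cx': 280.29573871466795, 'cy': 211.35785704421312, 'dist': array([0.0147721, 0.       , 0.       , 0.       , 0.       ]), 'xyz': array([0.29051981, 0.02078775, 1.06213773]), 'attitude': array([-1.9091302 ,  2.27063109, -0.27954387])}
top cap 0.87 [106. 293. 157. 333.] [0.369 0.349 0.037] 0.08
top cap 0.69 [159. 216. 189. 244.] [0.525 0.213 0.106] 0.138
top cap 0.55 [172. 295. 223. 336.] [0.341 0.202 0.037] 0.08
top cap 0.54 [147. 200. 224. 277.] [0.501 0.195 0.087] 0.113
top canister 0.72 [151. 203. 223. 274.] [0.5   0.199 0.088] 0.113
top tray 0.73 [318. 182. 395. 253.] [ 0.508 -0.196  0.005] 0.016
top tray 0.23 [160. 217. 188. 247.] [0.526 0.213 0.106] 0.138
top coins_a 0.46 [278. 262. 287. 274.] [ 0.414 -0.003  0.031] 0.035
top coins_a 0.38 [ 65. 226. 123. 266.] [0.542 0.422 0.049] 0.093
top mug 0.87 [ 63. 226. 120. 268.] [0.543 0.422 0.048] 0.092
top mug 0.67 [281. 263. 287. 272.] [ 0.414 -0.003  0.031] 0.035
top mug 0.61 [318. 183. 392. 252.] [ 0.508 -0.197  0.005] 0.016
top stapler 0.87 [408. 170. 456. 224.] [ 0.522 -0.383  0.044] 0.05
side
[... 780 characters left out ...]
e': 0.7, 'joint_positions': array([-1.21299816e+00,  4.23074175e-01,  1.62984695e+00,  7.72931958e-06,
        1.08860990e+00, -1.89916177e-02]), 'qd': array([ 9.77648252e-04,  4.90983027e-05,  1.51147348e-04, -1.37220980e-03,
       -1.13155212e-04, -2.51821535e-03]), 'effort': array([-2.76480940e-03, -5.57198346e+01, -2.82097185e+01, -2.06848808e-04,
        8.91504296e-04, -2.27157471e-05]), 'tool_pos': array([ 0.22999664, -0.5811581 ,  0.23135609]), 'eef_rot': array([3.08594817e+00, 5.88348417e-01, 2.69246745e-05]), 'force': array([-0.15363781,  0.08034726, -1.00095611]), 'ft_torque': array([-0.01470552,  0.00507615,  0.0307256 ]), 'gripper_force': 0.0, 'grip_width': 0.08569149154751923}
```

Run:
```python
from h import *
z=np.load("top0.npz"); im,d=z["im"],z["d"]
a=im.copy(); b=cv2.resize(im[190:350,60:240],None,fx=4,fy=4,interpolation=cv2.INTER_CUBIC)[:600]
save("a.png",im); save("b.png",b)
C=cloud("top",d)
box=lambda x0,x1,y0,y1:(C[...,0]>x0)&(C[...,0]<x1)&(C[...,1]>y0)&(C[...,1]<y1)&(d>0)
reg=box(.40,.64,.08,.32)
def rect(m):
    p=C[m]; r=cv2.minAreaRect(p[:,:2].astype(np.float32)*1000); print(m.sum(),np.round(r[0],1),np.round(r[1],1),round(r[2],1),np.round(np.median(p[:,2]),4))
for lo,hi in((.075,.095),(.125,.145)):rect(reg&(C[...,2]>lo)&(C[...,2]<hi))
h=cv2.cvtColor(im,cv2.COLOR_RGB2HSV); H,S,V=cv2.split(h)
ye=reg&(H>20)&(H<35)&(S>120)&(C[...,2]>.09)
n,l,st,ce=cv2.connectedComponentsWithStats(ye.astype(np.uint8))
for i in range(1,n):
    if st[i,4]>5: rect(l==i); print(ce[i])
red=reg&((H<8)|(H>172))&(S>120);rect(red&(C[...,2]>.12)) 
rect(red)
t=box(.40,.62,-.31,-.09)&(C[...,2]>.003)&(C[...,2]<.03)&(S>60);rect(t);rect(t&(C[...,2]>.011))
```

```text
1239 [527.7 216.5] [107.6 106.2] 17.8 0.0891
193 [527.1 216.1] [52.1 16.4] 19.6 0.135
129 [562.5 236.3] [18.6 47.8] 27.8 0.111
[164.66666667 215.46511628]
138 [492.3 196.9] [17.4 47.4] 28.9 0.1106
[185.94927536 243.89130435]
153 [527.1 216.1] [52.1 16.4] 19.6 0.1344
647 [490.4 259.1] [ 97.9 189.5] 28.6 0.1059
4199 [ 510.  -200.1] [219.6 219.8] 90.0 0.0052
390 [ 508.6 -195.2] [150.3 150.1] 6.6 0.0146
```

View pics/top0.png

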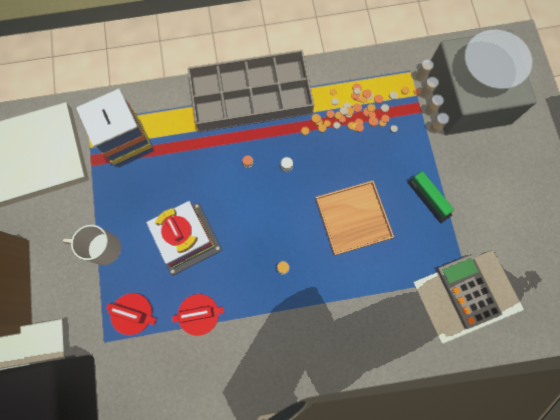

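View pics/b.png

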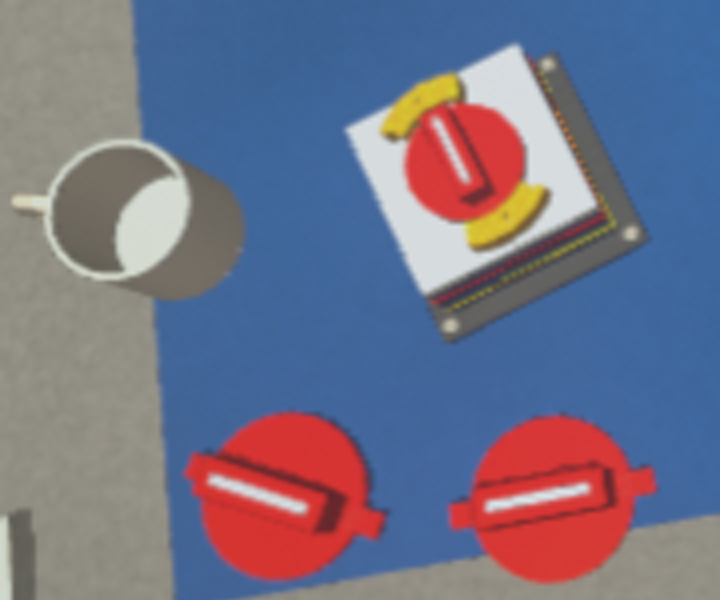

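The top picture shows the caps that could be mistaken for each other. The one at (176,230) sits in the canister: bar 52x16 mm, top at z 0.135. The two at (131,314) and (198,314) are larger and loose on the table, so they are look-alikes. The close crop confirms the choice, because only that cap sits between the yellow claws. It is at (0.527, 0.216) with yaw about 19°. The tray is at (355,217), world (0.509, -0.195).

Next I move above the cap.

Emit:
{"op": "jog_arm", "data": {"motion": [[0, 0, 0.035, 0.57, -0.632, -0.05, 0.06], [0, 0, 0.035, 0.57, -0.632, -0.05, 0.06], [0, 0, 0.035, 0.57, -0.632, -0.05, 0.06], [0, 0, 0.035, 0.57, -0.632, -0.05, 0.06], [0, 0, 0.035, 0.57, -0.632, -0.05, 0.06], [0, 0, 0.035, 0.57, -0.632, -0.05, 0.06], [0, 0, 0.035, 0.57, -0.632, -0.05, 0.06], [0, 0, 0.035, 0.57, -0.632, -0.05, 0.06], [0, 0, 0.035, 0.57, -0.632, -0.05, 0.06], [0, 0, 0.035, 0.57, -0.632, -0.05, 0.06], [0, 0, 0.035, 0.57, -0.632, -0.05, 0.06], [0, 0, 0.035, 0.57, -0.632, -0.05, 0.06], [0, 0, 0.035, 0.57, -0.632, -0.05, 0.06], [0, 0, 0.035, 0.57, -0.632, -0.05, 0.06], [0, 0, 0.035, 0.57, -0.632, -0.05, 0.06], [0, 0, 0.035, 0.57, -0.632, -0.05, 0.06], [0, 0, 0.035, 0.57, -0.632, -0.05, 0.06], [0, 0, 0.035, 0.57, -0.632, -0.05, 0.06], [0, 0, 0.035, 0.57, -0.632, -0.05, 0.06], [0, 0, 0.035, 0.57, -0.632, -0.05, 0.06]]}}

```text
time: 3.2
tool_pos: [0.5275, 0.2159, 0.2814]
eef_rot: [-3.096, -0.534, -0.0]
force: [-0.4, -0.3, 0.4]
grip_width: 0.0602
gripper_force: 0.0
```

```bash
cat > near.py <<'E'
from h import *
import sys
c=cal("wrist"); s=robot.get_state(); im,d=robot.read_camera("wrist"); save(sys.argv[1],im)
C=cloud("wrist",d,c); np.savez("w.npz",im=im,d=d)
H,S,V=cv2.split(cv2.cvtColor(im,cv2.COLOR_RGB2HSV)); g=d>0
near=np.hypot(C[...,0]-.527,C[...,1]-.216)
red=((H<8)|(H>172))&(S>120)&g
def rect(n,m):
    if m.sum()<20: print(n,"none");return
    p=C[m]; r=cv2.minAreaRect(p[:,:2].astype(np.float32)*1000); print(n,m.sum(),np.round(r[0],1),np.round(r[1],1),round(r[2],1),"z",np.round(np.percentile(p[:,2],[5,50,95]),4))
print(c[2],s["time"],s["tool_pos"],s["eef_rot"],"yaw",np.degrees(2*np.arctan2(s["eef_rot"][1],s["eef_rot"][0])),s["joint_positions"])
E
cat > n1.py <<'E'
exec(open("near.py").read())
z=C[...,2]
top=(near<.05)&g&(z>.128)&(z<.145)
rect("bar",top); rect("disc",red&(near<.045)&(z>.095)&(z<.118)); 
rect("deck",g&(near<.085)&(z>.08)&(z<.095)&(S<60))
ye=(H>20)&(H<35)&(S>120)&g&(near<.06)&(z>.1)
n,l,st,ce=cv2.connectedComponentsWithStats(ye.astype(np.uint8))
for i in range(1,n):
    if st[i,4]>50: rect("claw",l==i)
for r in robot.search_frame("wrist","cap"):print(r)
E
python3 n1.py w1.png
```

```text
[0.59309914 0.23983871 0.42582139] 3.2 [0.5274877  0.21593191 0.28143138] [-3.09593726e+00 -5.33529075e-01 -2.22427261e-04] yaw -340.44428775152403 [ 3.67673255e-01  2.87413080e-01  1.70699454e+00 -9.25492106e-06
  1.14704232e+00  1.59716182e+00]
bar 984 [527.8 217.1] [51.7 15.3] 19.8 z [0.1345 0.1358 0.1372]
disc 2423 [529.1 216.7] [64. 64.] 20.4 z [0.1047 0.1059 0.1071]
deck 5447 [527.5 216.5] [107.2 106.9] 17.9 z [0.0885 0.0898 0.091 ]
claw 631 [562.6 236.4] [17.5 50.1] 28.4 z [0.1106 0.1118 0.1129]
claw 558 [493.5 196.7] [18.4 49.8] 28.9 z [0.1102 0.1117 0.1129]
{'extent': [92.8, 219.4, 172.0, 291.8], 'conf': 0.78}
{'extent': [240.9, 152.1, 305.4, 220.2], 'conf': 0.67}
{'extent': [205.6, 271.6, 276.4, 340.5], 'conf': 0.59}
```

View pics/w1.png

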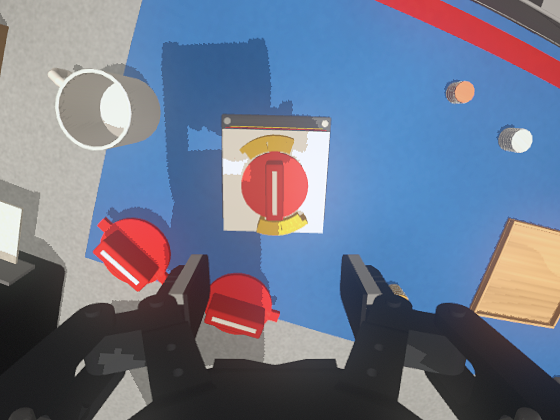

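The wrist view shows the cap at about (274,188) between the claws, with bar and fingers aligned. Two views agree on the axis at (0.5276, 0.2165) and yaw 19.7°. Heights read about 1.5 mm above the text's figures. Next I descend around the bar and close.

Emit:
{"op": "jog_arm", "data": {"motion": [[0, 0, 0, 0.0004, -0.0006, 0.05, 0.05], [0, 0, 0, 0.0004, -0.0006, 0.09, 0.05], [0, 0, 0, 0.0004, -0.0006, 0.125, 0.045], [0, 0, 0, 0.0004, -0.0006, 0.15, 0.045], [0, 0, 0, 0.0004, -0.0006, 0.165, 0.045], [0, 0, 0, 0.0004, -0.0006, 0.173, 0.045], [0, 0, 0, 0.0004, -0.0006, 0.173, 0.045], [0, 0, 0, 0.0004, -0.0006, 0.173, 0.03], [0, 0, 0, 0.0004, -0.0006, 0.173, 0.02], [0, 0, 0, 0.0004, -0.0006, 0.173, 0.01], [0, 0, 0, 0.0004, -0.0006, 0.173, 0.01], [0, 0, 0, 0.0004, -0.0006, 0.173, 0.01], [0, 0, 0, 0.0004, -0.0006, 0.173, 0.01]], "force": 45}}

```text
time: 4.92
tool_pos: [0.5281, 0.2171, 0.1092]
eef_rot: [-3.096, -0.534, -0.002]
force: [0.1, -1.3, 5.5]
grip_width: 0.0154
gripper_force: 48.8
```

Emit:
{"op": "jog_arm", "data": {"motion": [[0, 0, 0, 0, 0, 0.001, 0.01], [0, 0, 0, 0, 0, 0.002, 0.01], [0, 0, 0, 0, 0, 0.003, 0.01], [0, 0, 0, 0, 0, 0.003, 0.01], [0, 0, 0, 0, 0, 0.003, 0.01]]}}

```text
time: 5.55
tool_pos: [0.5282, 0.2171, 0.1064]
eef_rot: [-3.096, -0.534, -0.002]
force: [-2.4, -2.0, 7.1]
grip_width: 0.0151
gripper_force: 49.2
```

Emit:
{"op": "jog_arm", "data": {"motion": [[0, 0, 0, 0, 0, 0.001, 0.01], [0, 0, 0, 0, 0, 0.002, 0.01], [0, 0, 0, 0, 0, 0.0025, 0.01], [0, 0, 0, 0, 0, 0.0025, 0.01], [0, 0, 0, 0, 0, 0.0025, 0.01]]}}

```text
time: 6.18
tool_pos: [0.5281, 0.2171, 0.1041]
eef_rot: [-3.096, -0.534, -0.002]
force: [-1.9, -1.3, 9.9]
grip_width: 0.0154
gripper_force: 49.5
```

```bash
cat > st.py <<'E'
from h import *
for i in range(3):
    s=robot.get_state(); print(s["tool_pos"],s["force"],s["ft_torque"])
    if i<2: robot.read_camera("side")
E
cat > n2.py <<'E'
exec(open("near.py").read())
z=C[...,2]
r1=red&(near<.045); rect("disc",r1&(z>.09)&(z<.115)); rect("red",r1)
rect("deck",g&(near<.085)&(z>.08)&(z<.095)&(S<60))
E
python3 st.py; python3 n2.py w2.png
```

```text
[0.52812846 0.21710057 0.10414689] [-1.90649111 -1.29493154  9.89369295] [-0.24625711  0.3882069  -0.00568962]
[0.52810925 0.21709903 0.10414951] [-2.89883007 -1.75432505  9.91834688] [-0.28222419  0.42794232  0.00614988]
[0.52813924 0.21708959 0.10416081] [-2.19776868 -0.73844756  9.94858291] [-0.1843061   0.41536578  0.01397436]
[0.59357213 0.24095082 0.24863557] 6.275 [0.52813924 0.21708959 0.10416081] [-3.09562283e+00 -5.34235553e-01 -2.11764793e-03] yaw -340.4169432689535 [ 3.69183046e-01  5.20215838e-01  1.82965783e+00 -8.57442509e-05
  7.90356060e-01  1.59825084e+00]
disc 5424 [535.8 220.9] [46.1 66.4] 20.1 z [0.0997 0.1008 0.1048]
red 9325 [530.6 217.7] [58.4 65.1] 7.6 z [0.0999 0.1015 0.1312]
deck 15358 [538.  220.1] [ 84.9 106.9] 17.9 z [0.0886 0.0897 0.0908]
```

The disc is now 5 mm below its locked height relative to the deck, with about 10 N of push. I push a touch more, relieve the side load and start the twist.

Emit:
{"op": "jog_arm", "data": {"motion": [[0, 0, 0, -0.0006, 0, 0.0008, 0.01], [0, 0, 0, -0.0006, 0, 0.0008, 0.01], [0, 0, -0.06, -0.0006, 0, 0.0008, 0.01], [0, 0, -0.12, -0.0006, 0, 0.0008, 0.01], [0, 0, -0.18, -0.0006, 0, 0.0008, 0.01], [0, 0, -0.24, -0.0006, 0, 0.0008, 0.01], [0, 0, -0.24, -0.0006, 0, 0.0008, 0.01]]}}

```text
time: 7.2
tool_pos: [0.5285, 0.2174, 0.1038]
eef_rot: [-3.009, -0.901, -0.006]
force: [0.2, 0.4, 11.6]
grip_width: 0.0149
gripper_force: 49.7
```

```bash
python3 st.py; python3 n2.py w3.png
```

```text
[0.5285322  0.21737381 0.10376684] [ 0.17294942  0.4485688  11.62287954] [-0.00534306  0.15168993 -0.03127307]
[0.52856382 0.21738073 0.10377432] [-0.25252578  0.28784528 11.02085293] [-0.06444975  0.1672609  -0.0574819 ]
[0.52857436 0.21737436 0.10379608] [-1.06783161 -0.14995772 11.11671935] [ 0.00734115  0.14196748 -0.09401932]
[0.58620652 0.25614516 0.24842167] 7.3 [0.52857436 0.21737436 0.10379608] [-3.00928177 -0.90054992 -0.00578477] yaw -326.6795940690939 [3.69258699e-01 5.20564798e-01 1.83023455e+00 2.20458168e-04
 7.87086444e-01 1.35834890e+00]
disc 5325 [539.2 224.8] [54.5 65.2] 33.4 z [0.0994 0.1004 0.1051]
red 9237 [526.9 218.5] [63.9 68. ] 81.4 z [0.0996 0.1012 0.1308]
deck 15314 [533.8 218.6] [ 93.8 106.9] 17.8 z [0.0886 0.0898 0.0908]
```

Emit:
{"op": "jog_arm", "data": {"motion": [[0, 0, -0.06, 0, 0, 0, 0.01], [0, 0, -0.12, 0, 0, 0, 0.01], [0, 0, -0.18, 0, 0, 0, 0.01], [0, 0, -0.24, 0, 0, 0, 0.01], [0, 0, -0.3, 0, 0, 0, 0.01], [0, 0, -0.36, 0, 0, 0, 0.01], [0, 0, -0.36, 0, 0, 0, 0.01]]}}

```text
time: 8.22
tool_pos: [0.5287, 0.2174, 0.1038]
eef_rot: [2.799, 1.426, 0.006]
force: [-0.2, -0.3, 10.3]
grip_width: 0.015
gripper_force: 49.7
```

```bash
python3 st.py; python3 n2.py w4.png
```

```text
[0.52865113 0.21743195 0.10381844] [-0.21450307 -0.33225025 10.32506214] [ 0.01096683  0.16566439 -0.04970749]
[0.52866458 0.21744516 0.10383217] [-0.67273323 -0.5175128  10.95444139] [-0.01358004  0.09580878 -0.0306799 ]
[0.52862975 0.21744882 0.103815  ] [ 0.62294277  0.59241906 11.32709541] [ 0.03417892  0.12234825 -0.03950757]
[0.56892085 0.27439285 0.24844343] 8.325 [0.52862975 0.21744882 0.103815  ] [2.79954329 1.42503035 0.00602077] yaw 53.95422993502576 [3.69340826e-01 5.20581970e-01 1.83013614e+00 2.32250578e-04
 7.87038259e-01 9.98294554e-01]
disc 5452 [535.2 228.1] [54.9 65.7] 55.0 z [0.0994 0.1005 0.1048]
red 9371 [528.2 219.3] [62.2 68.2] 22.2 z [0.0996 0.1012 0.131 ]
deck 16370 [527.4 216.4] [107.1 107.2] 18.0 z [0.0888 0.0898 0.0908]
```

View pics/w4.png

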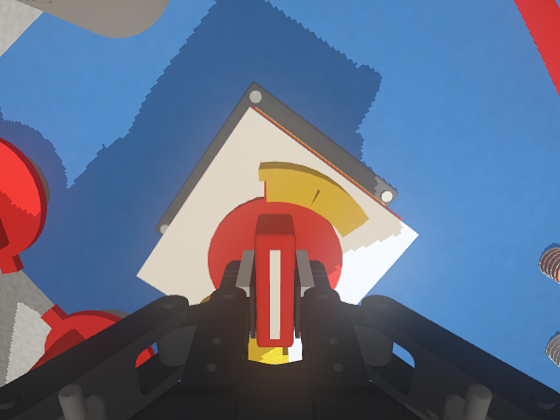

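The bar at (275,270) is still square in the fingers, and the claw at (312,190) shows the cap has turned about 34° with it. I carry on to about 70°.

Emit:
{"op": "jog_arm", "data": {"motion": [[0, 0, -0.07, 0, 0, 0, 0.01], [0, 0, -0.14, 0, 0, 0, 0.01], [0, 0, -0.21, 0, 0, 0, 0.01], [0, 0, -0.28, 0, 0, 0, 0.01], [0, 0, -0.35, 0, 0, 0, 0.01], [0, 0, -0.42, 0, 0, 0, 0.01], [0, 0, -0.49, 0, 0, 0, 0.01], [0, 0, -0.56, 0, 0, 0, 0.01], [0, 0, -0.63, 0, 0, 0, 0.01], [0, 0, -0.63, 0, 0, 0, 0.01]]}}

```text
time: 9.62
tool_pos: [0.5287, 0.2174, 0.1038]
eef_rot: [2.219, 2.222, 0.006]
force: [0.2, -0.2, 10.0]
grip_width: 0.015
gripper_force: 49.7
```

```bash
python3 st.py; python3 n2.py w5.png
```

```text
[0.52865789 0.2174419  0.10382749] [ 0.17050103 -0.23325139  9.96567206] [0.03406794 0.15006519 0.01794034]
[0.52864636 0.217412   0.10383494] [-0.37137317  0.06544099 10.36396089] [ 0.03298259  0.14901003 -0.04745005]
[0.5286532  0.21743298 0.10382375] [-0.31069642  0.97558056 11.31271712] [0.04292534 0.17951902 0.06249745]
[0.52750043 0.28783874 0.24830494] 9.725 [0.5286532  0.21743298 0.10382375] [2.21936544 2.22144079 0.00562978] yaw 90.05355278576758 [3.69327399e-01 5.20574650e-01 1.83012048e+00 1.59263348e-04
 7.87026466e-01 3.68280512e-01]
disc 6130 [527.4 231.1] [67.8 55.8] 0.4 z [0.0993 0.1005 0.1039]
red 10049 [526.  216.9] [69.5 63.4] 44.3 z [0.0995 0.1011 0.131 ]
deck 14247 [527.8 216.4] [106.9 107.1] 18.1 z [0.0887 0.0898 0.0909]
```

View pics/w5.png

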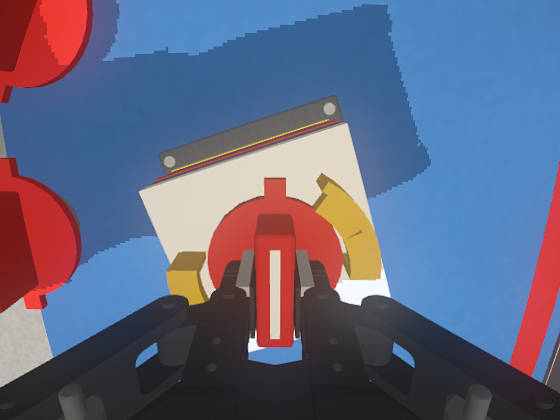

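The ear at (275,188) is clear of both claws. I lift straight up.

Emit:
{"op": "jog_arm", "data": {"motion": [[0, 0, 0, 0, 0, -0.004, 0.01], [0, 0, 0, 0, 0, -0.009, 0.01], [0, 0, 0, 0, 0, -0.015, 0.01], [0, 0, 0, 0, 0, -0.025, 0.01], [0, 0, 0, 0, 0, -0.04, 0.01], [0, 0, 0, 0, 0, -0.06, 0.01], [0, 0, 0, 0, 0, -0.085, 0.01], [0, 0, 0, 0, 0, -0.11, 0.01], [0, 0, 0, 0, 0, -0.11, 0.01]]}}

```text
time: 10.9
tool_pos: [0.5282, 0.2172, 0.2144]
eef_rot: [2.219, 2.221, 0.006]
force: [0.5, -0.1, -1.5]
grip_width: 0.0147
gripper_force: 48.0
```

Run:
```python
from h import *
s=robot.get_state(); print(s)
im,d=robot.read_camera("side"); save("s1.png",im[150:300,150:400].repeat(3,0).repeat(3,1))
C=cloud("side",d)
H,S,V=cv2.split(cv2.cvtColor(im,cv2.COLOR_RGB2HSV))
m=((H<8)|(H>172))&(S>120)&(d>0)&(C[...,2]>.12)&(C[...,2]<.3)&(abs(C[...,0]-.53)<.06)&(abs(C[...,1]-.217)<.06)
print(m.sum(),np.percentile(C[m],[1,50,99],axis=0))
```

```text
{'time': 10.9, 'joint_positions': array([3.69316156e-01, 3.63333823e-01, 1.76772496e+00, 2.95553271e-06,
       1.00616976e+00, 3.68296758e-01]), 'qd': array([-4.30603303e-04,  3.75287682e-02,  3.86106112e-02, -1.92924721e-03,
       -2.35702346e-02, -2.07661409e-05]), 'effort': array([ 1.24621289e-02, -5.23553610e+01, -2.75124800e+01,  2.36384785e-04,
        3.10761016e-01, -1.12109583e-05]), 'tool_pos': array([0.52822019, 0.21722288, 0.21441065]), 'eef_rot': array([2.2190598 , 2.22131956, 0.00626689]), 'force': array([ 0.47686337, -0.14229476, -1.52270857]), 'ft_torque': array([-0.01646348,  0.02283624,  0.03563605]), 'gripper_force': 48.03920030593872, 'grip_width': 0.014695204041192062}
503 [[0.47534426 0.17976623 0.19399482]
 [0.52017097 0.22893673 0.21162488]
 [0.55519925 0.25567354 0.28983189]]
```

View pics/s1.png

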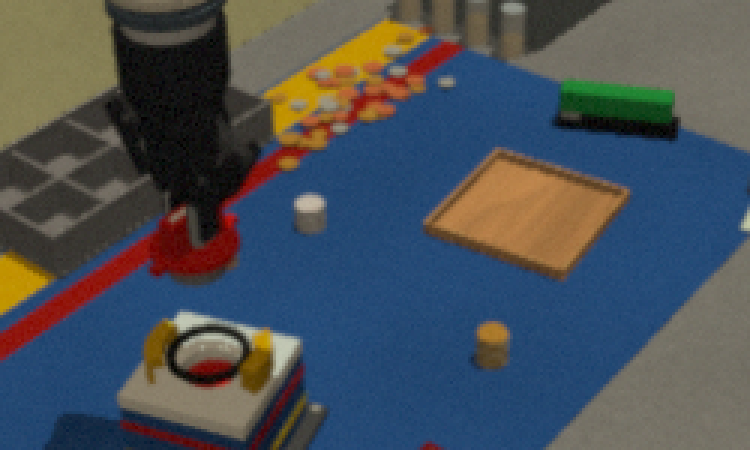

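The picture shows the cap held level at (195,245), above the empty hole. Nothing else has moved. I carry it over the tray.

Emit:
{"op": "jog_arm", "data": {"motion": [[0, 0, 0, -0.015, -0.001, 0, 0.01], [0, 0, 0, -0.045, -0.002, 0, 0.01], [0, 0, 0, -0.085, -0.004, 0, 0.01], [0, 0, 0, -0.13, -0.006, 0, 0.01], [0, 0, 0, -0.175, -0.008, 0, 0.01], [0, 0, 0, -0.22, -0.01, 0, 0.01], [0, 0, 0, -0.265, -0.012, 0, 0.01], [0, 0, 0, -0.31, -0.014, 0, 0.01], [0, 0, 0, -0.35, -0.016, 0.01, 0.01], [0, 0, 0, -0.385, -0.018, 0.03, 0.01], [0, 0, 0, -0.405, -0.019, 0.05, 0.01], [0, 0, 0, -0.412, -0.019, 0.07, 0.01], [0, 0, 0, -0.412, -0.019, 0.09, 0.01], [0, 0, 0, -0.412, -0.019, 0.105, 0.01], [0, 0, 0, -0.412, -0.019, 0.12, 0.01], [0, 0, 0, -0.412, -0.019, 0.12, 0.01], [0, 0, 0, -0.412, -0.019, 0.12, 0.01]]}}

```text
time: 13.08
tool_pos: [0.5088, -0.1952, 0.0923]
eef_rot: [2.22, 2.223, 0.0]
force: [-0.2, 0.1, -1.1]
grip_width: 0.0149
gripper_force: 48.0
```

```bash
cat > n3.py <<'E'
exec(open("near.py").read())
z=C[...,2]; nr=np.hypot(C[...,0]-.509,C[...,1]+.195)
rect("red",red&(nr<.06)); 
m=red&(nr<.06)
h,e=np.histogram(z[m],20); print([(round(float(a),4),int(b)) for a,b in zip(e,h)])
f=g&(H>5)&(H<22)&(S>60)&(S<200)&(nr<.11)&(z<.03); rect("wood",f)
rect("floor",f&(nr<.06))
E
python3 n3.py w6.png; python3 st.py
```

```text
[ 0.50810262 -0.12459411  0.23670487] 13.075 [ 0.5088302  -0.1952309   0.09231582] [2.21962149e+00 2.22255806e+00 3.54454520e-04] yaw 90.0757525133346 [-3.88209439e-01  5.10399733e-01  1.89147481e+00  2.42810969e-05
  7.39172826e-01 -3.89549510e-01]
red 10421 [ 508.5 -193.7] [63.6 63.6] 45.5 z [0.0881 0.0897 0.1195]
[(0.0053, 3), (0.012, 0), (0.0187, 0), (0.0253, 0), (0.032, 0), (0.0387, 0), (0.0454, 0), (0.052, 0), (0.0587, 0), (0.0654, 0), (0.0721, 0), (0.0787, 46), (0.0854, 5792), (0.0921, 153), (0.0988, 267), (0.1054, 339), (0.1121, 1841), (0.1188, 1960), (0.1255, 15), (0.1321, 5)]
wood 28961 [ 507.  -198.6] [157.5 158.7] 5.0 z [0.0048 0.006  0.0158]
floor 11026 [ 509.2 -180.1] [ 90.1 119.7] 89.4 z [0.0048 0.0059 0.007 ]
[ 0.50898314 -0.19532883  0.09259637] [-0.59529386  1.17954984 -1.29911978] [-0.01074076  0.01079463 -0.00703495]
[ 0.50902027 -0.19538121  0.09271188] [-0.33090852  0.20358527 -0.95160184] [0.01126525 0.00196613 0.00666121]
[ 0.50899971 -0.195384    0.09273376] [ 0.53326842  0.15521636 -1.03994767] [0.05714949 0.06914399 0.0100684 ]
```

View pics/w6.png

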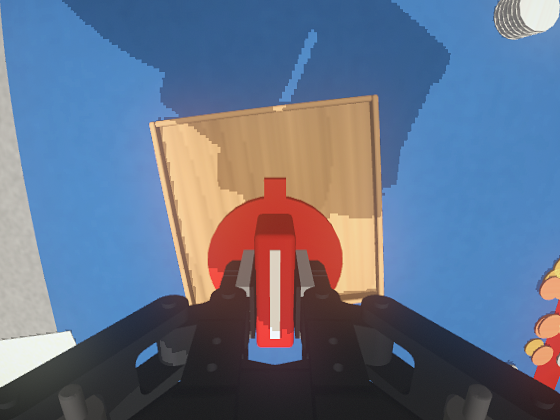

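The cap at (275,245) hangs over the middle of the tray. By depth the plug is about 58 mm above the tray floor. I lower it.

Emit:
{"op": "jog_arm", "data": {"motion": [[0, 0, 0, 0, 0, 0.015, 0.01], [0, 0, 0, 0, 0, 0.03, 0.01], [0, 0, 0, 0, 0, 0.042, 0.01], [0, 0, 0, 0, 0, 0.05, 0.01], [0, 0, 0, 0, 0, 0.054, 0.01], [0, 0, 0, 0, 0, 0.0555, 0.01], [0, 0, 0, 0, 0, 0.057, 0.01], [0, 0, 0, 0, 0, 0.058, 0.01], [0, 0, 0, 0, 0, 0.058, 0.01]]}}

```text
time: 14.35
tool_pos: [0.5087, -0.1953, 0.0342]
eef_rot: [2.22, 2.222, 0.0]
force: [0.3, -1.4, -0.4]
grip_width: 0.0155
gripper_force: 48.0
```

Emit:
{"op": "jog_arm", "data": {"motion": [[0, 0, 0, 0, 0, 0.0005, 0.01], [0, 0, 0, 0, 0, 0.0008, 0.01], [0, 0, 0, 0, 0, 0.0008, 0.01]]}}

```text
time: 14.72
tool_pos: [0.5088, -0.1954, 0.0342]
eef_rot: [2.22, 2.222, 0.0]
force: [-2.1, 0.4, 9.4]
grip_width: 0.0151
gripper_force: 49.5
```

The cap is in contact with the floor. I ease off, release and withdraw.

Emit:
{"op": "jog_arm", "data": {"motion": [[0, 0, 0, 0, 0, -0.0006, 0.01], [0, 0, 0, 0, 0, -0.0006, 0.018], [0, 0, 0, 0, 0, -0.0006, 0.025], [0, 0, 0, 0, 0, -0.0006, 0.035], [0, 0, 0, 0, 0, -0.0006, 0.045], [0, 0, 0, 0, 0, -0.0006, 0.045], [0, 0, 0, 0, 0, -0.01, 0.045], [0, 0, 0, 0, 0, -0.03, 0.045], [0, 0, 0, 0, 0, -0.06, 0.045], [0, 0, 0, 0, 0, -0.1, 0.045], [0, 0, 0, 0, 0, -0.14, 0.045], [0, 0, 0, 0, 0, -0.17, 0.045], [0, 0, 0, 0, 0, -0.17, 0.045]]}}

```text
time: 16.35
tool_pos: [0.51, -0.1959, 0.2063]
eef_rot: [2.217, 2.219, 0.003]
force: [0.4, 0.2, 0.3]
grip_width: 0.0455
gripper_force: 0.0
```

```bash
python3 n3.py w7.png
python3 - <<'E'
from h import *
c=robot.read_camera("top")
z=np.load("top0.npz")
for l in("coins_a","mug","stapler"):
    for r in robot.search_frame("top",l)[:3]:print(l,r)
E
```

```text
[ 0.50859528 -0.12494019  0.35056905] 16.35 [ 0.50998247 -0.19588801  0.20633833] [2.21654364 2.21878028 0.00348658] yaw 90.05778619343532 [-3.88508963e-01  3.37855399e-01  1.82894989e+00 -1.42386308e-05
  9.69000500e-01 -3.89509495e-01]
red 3378 [ 515.  -189.1] [83.6 65.3] 43.9 z [0.0298 0.0312 0.0614]
[(0.0046, 10), (0.0182, 2240), (0.0317, 355), (0.0453, 70), (0.0589, 690), (0.0725, 0), (0.0861, 0), (0.0996, 0), (0.1132, 0), (0.1268, 0), (0.1404, 0), (0.154, 0), (0.1675, 0), (0.1811, 0), (0.1947, 0), (0.2083, 0), (0.2219, 0), (0.2354, 0), (0.249, 0), (0.2626, 13)]
wood 16881 [ 508.6 -198.6] [154.6 155.3] 6.5 z [0.0047 0.0061 0.0158]
floor 6318 [ 508.9 -195. ] [119.4 119.4] 89.9 z [0.0047 0.0059 0.0072]
coins_a {'extent': [277.7, 157.0, 295.0, 170.5], 'conf': 0.65}
coins_a {'extent': [246.6, 155.0, 251.4, 167.7], 'conf': 0.54}
mug {'extent': [61.6, 221.9, 122.4, 264.7], 'conf': 0.89}
```

View pics/w7.png

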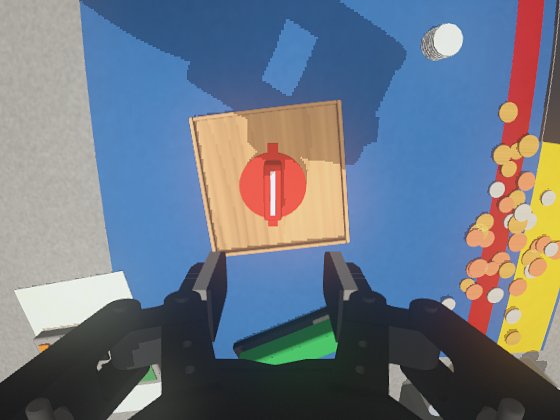

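The cap stands flat and bar up in the tray at (272,185). The disc is at about 0.0296 after bias and the bar top at about 0.06, as expected. The gripper is clear.

```bash
python3 -c "
from bench import robot
print(robot.close_job())"
```

```text
the job is handed in; nothing more can be done
None
```

The canister is open: I pushed down the red cap, twisted it about 70° anticlockwise out of the claws, lifted it off and set it flat, bar up, near the middle of the tray; the job was handed in at about 16 s, no verdict was returned, the highest push I read was about 12 N, and I saw nothing else moved, though my last check did not cover every object.

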